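# Prop the tray stack's gate open on its stay

### The arm

A 6-joint arm with a two-finger parallel gripper is mounted at the origin on the work surface. World frame = base frame: x ahead of the robot, y to its left, z up, the work surface at z = 0. Lengths are in m, angles in rad, forces in N, time in s.
With the tool pointing down it reaches from about 0.3 to 0.75 m from the base axis. Payload 8.5 kg.
Tool frame: the origin (TCP) lies between the finger pads; the fingertips stand 11 mm ahead of it and the grasp point (between the pads) lies 8 mm behind it (arm.finger_overhang is the distance from the TCP to the fingertips, in m); z points along the fingers, y is the direction in which the jaws open and shut (so a half turn about z gives the same grasp; the last joint's range is limited). The gripper opens to 88 mm and grips with 3 to 60 N. Pads are 18 mm wide; open, the fingers measure 123 mm over their backs; the gripper's body (75 mm by 187 mm) begins 45 mm behind the grasp point.
Start: joints at [-1.488, 0.381, 1.297, -0, 1.464, -0.215], TCP at [0.161, -0.526, 0.25] pointing down, gripper open.
Joint ranges: [-3.11, 3.11], [-0.89, 2.33], [0.22, 2.48], [-1.42, 4.56], [0.17, 2.85], [-2.88, 2.88]. Speed limits (rad/s): [2.39, 2.39, 3.14, 3.14, 3.14, 3.14].

### API

Orientations are given as a rotation vector (axis times angle).
In Python, from rig import arm, cams gives the robot as it stands.
- The arm moves only by the tool apply_moves, never from a script. Its argument "targets" is a list of rows, each a list of 7 numbers: the shift along the tool's x, y, z in mm, then the turn, a rotation vector about the tool's x, y, z in rad, then the opening in per cent of the stroke, from 0 (shut) to 100 (fully open). A call has 1 to 5 rows; each row is the pose to reach, as a shift and turn from the pose commanded when the call began, along the tool's axes at that moment; what a row does not reach only later rows make up. A row lasts 1/12 s, in which the tool goes at most 41.7 mm and 7.16 degrees, less where a joint would pass 70% of its speed; a pose out of reach is approached as far as the arm can. A call with a gripper value outside its range is refused whole. The fingers move at their own pace and stop on an object; "grip_force" is the grip in N (left out, the last holds). Time passes only in rows, so rows that repeat a pose let the fingers close. It gives the time, the measured TCP pose, the force and the opening at its end, in the units of the state.
- arm.get_state(): the state, without advancing time (a new reading comes with each control period).
- cams.capture(name): name is "scene" or "top"; returns the picture (384x512x3 uint8, blue, green, red); there is no depth.
- cams.calibration(name): a dict with "camera_matrix" (3x3 intrinsics, pixels), "dist_coeffs" ([k1, k2, p1, p2, k3] as OpenCV has them; the pictures are not rectified), "R" (3x3) and "t" (3): a world point X has camera coordinates R X + t. Camera axes: x right, y down, z forward; pixel columns grow to the right and rows downward; lengths in m; the calibration is good to about 2 mm. A picture is of the moment at which its call begins. calibration takes no time and is no camera call.
- arm.hand_in(): hands the job in, once; it reports no verdict.
The state is a dict: "t": time; "q": joint angles; "qd": joint speeds; "tau": joint torques, N m; "ee_pos": TCP position; "tcp_rot": TCP orientation; "force": force on the tool from outside, world axes, zero at the start; "wrist_torque": the same for the moment, N m; "gripper_width": finger opening in m.
Only numpy, scipy, OpenCV 4.12 (cv2) and the standard library are available. Lean on these libraries where they do the work, as an engineer would, in place of code of your own. Each camera call takes 0.05 s, during which the arm holds its last target.

### The job

The little front gate of the tray stack springs shut. Take its steel stay arm by the upright grip post, draw the gate open with it and drop the arm's middle hole over the peg on the roof, feeling gently for the peg, until the arm lies flat and holds the gate open by itself; then let go. Do not force the arm down on the peg, and leave the cruet, mug and jar where they stand.

Things in the scene. Friction and masses are not known exactly. Their poses are not given: they have to be found in the camera images.
- tier: Fixed stack of frosted plastic trays with a flat roof, 300 mm deep, 260 wide, 135 tall. Origin: on the table, 100 mm behind the front, midway in width; x from front to back, y to its left (the gate's hinge side), z up. Front at x = -100 mm, back at x = +200, sides at y = -130 and +130, roof top at z = 135.
- gate (a joint): Opening angle (rad) of the gate. 0 is shut (panel along the tier's -y from its hinge); growing values swing its free end out to the tier's -x, clockwise from above, up to 1.2. A spring shuts it: 0.3 N m plus 0.5 N m per rad, 3 to 4 N at the stay. With the middle hole on the peg it stands at 0.46 to 0.63; the other holes give about 0.19 less or more.
- gate_hinge (a point): Upright hinge axis of the gate, at roof level: x = -106, y = +120 mm in the tier's frame. The gate is a low frosted panel before the middle tray, 240 mm long, 60 tall, 8 thick. The stay's upright pivot is on the gate's top edge, 160 mm from this axis, and moves with the gate (gate shut: x = -106, y = -40 in the tier's frame).
- stay: Flat stainless bar, 232 x 22 x 5 mm, about 0.12 kg, pivoted on the gate. Origin: on its pivot, on its underside; x along the bar to its grip end (bar ends at 220 mm), z up. It swings freely about the pivot; the grip end can be raised by up to 0.5 rad and falls level when let go, its underside then 3 mm above the roof. It starts level, pointing to the back left, gate shut.
- hole_near (a point): Centre of the hole nearest the pivot, on the underside, 102 mm from the pivot; not the one to use. Note: with the gate shut the peg is only 40 to 60 mm from the pivot, where the bar cannot be raised enough to pass over it; with the gate at about 0.5 rad it passes if the grip post is raised 20 to 30 mm.
- hole_mid (a point): Centre of the middle hole, on the underside, 132 mm from the pivot: the one to use. All three holes are round, 10.5 mm in diameter, through, sharp-edged. On the peg, or wherever the bar lies level, it is 3 mm above the roof; with the bar resting on the peg's top, 13 mm.
- hole_end (a point): Centre of the hole nearest the grip end, on the underside, 162 mm from the pivot; not the one to use.
- stay_grip (a point): Point on the axis of the grip post: a plain upright steel cylinder, 16 mm in diameter, 42 mm tall, standing on the bar's top 200 mm from the pivot. This point is 30 mm above the bar's underside, 25 mm above its top and 17 mm below the post's top. The peg feels about 1.5 times the vertical force put on the post.
- mount: Steel plate fixed on the roof, 52 x 24 x 2 mm, slotted along its x (roughly front to back). Origin: middle of the slot, at roof-top level. The upright peg is clamped rigidly on the slot's centre line, but at an unmeasured place up to 11 mm either way from its middle: find it by sight or by letting the bar ride along it lightly. The mount tears out if the stay presses it with over 20 N.
- mount_level (a point): Point on the mount's axis 13 mm above the roof: the height of the peg's flat top (this point is above the middle of the slot, not on the peg). Peg: steel, 8 mm in diameter, flat-topped, its rim broken by only 0.8 mm.
- cruet: Glass cruet with a hinged steel lid, 56 mm in diameter, 90 mm tall, loose, on the roof at its back right corner. Origin: centre of its foot. Not to be moved.
- mug: White mug, 80 mm in diameter, 85 mm tall, loose, on the table to the left of the stack. Origin: centre of its foot. Not to be moved.
- jar: Glass jar with a steel cap, 68 mm in diameter, 100 mm tall, loose, on the table to the right of the stack. Origin: centre of its foot. Not to be moved.

How it is judged:
On the way, in this order (a step that is already met when the one before it is completed fails the run):
1. the gate is drawn open with the stay still raised off the peg (value of joint gate above 0.35 rad and not (horizontal distance between hole_mid and mount below 0.014 m and z of hole_mid in the frame of mount below 0.0052 m and value of joint gate between 0.455 and 0.635 rad)), for 0.1 s.
2. the middle hole is down over the peg (horizontal distance between hole_mid and mount below 0.014 m and z of hole_mid in the frame of mount below 0.0052 m and value of joint gate between 0.455 and 0.635 rad), for 0.2 s.
At the end, for the whole second after the job is handed in: The stay lies level with its middle hole over the peg (hole within 14 mm of the slot's middle, its underside less than 5.2 mm above the roof), which holds the gate open at 0.455 to 0.635 rad against its spring; stay and gate are at rest, released; cruet, mug and jar within 20 mm of where they stood (all of step 2 and linear speed of stay below 0.01 m/s and velocity of joint gate between -0.02 and 0.02 rad/s and distance of each of cruet, mug, jar from where it was at the start of the episode below 0.02 m); the robot touches nothing.
It fails at once if the stay presses on the peg and its mount with more than 20 N (contact force between stay and mount above 20 N).
It fails at once if the glass cruet is pushed away or tipped (distance of cruet from where it was at the start of the episode above 0.03 m or angle between cruet's own z axis and vertical above 0.35 rad).
It fails at once if the mug is pushed away or tipped (distance of mug from where it was at the start of the episode above 0.03 m or angle between mug's own z axis and vertical above 0.35 rad).
It fails at once if the jar is pushed away or tipped (distance of jar from where it was at the start of the episode above 0.03 m or angle between jar's own z axis and vertical above 0.35 rad).
It also fails if it takes over 72 s, if anything falls off the work surface, if the arm or the gripper's body presses on something with over 40 N, if the wrist force passes 120 N, or if a joint passes its speed limit or range.

## Working session

There is one attempt and no reset: what is moved stays moved. The work goes in short steps, Python scripts to look and compute and a tool call to move; the robot and the scene stay as the last step left them, time stands still between calls to the robot, and variables do not carry over. Pictures are saved under pics/ and viewed, and the job is handed in when it is done.

Besides the shell and the picture viewer there is one more tool, called after ">>>" as name(argument=value, ...), one argument or row to a line, values as JSON. apply_moves: Moves the arm, as the interface text tells. Its arguments: {"type":"object","properties":{"targets":{"type":"array"},"grip_force":{"type":"number"}},"required":["targets"]}

```bash
ls; mkdir -p pics
python3 - <<'E'
from rig import arm,cams
import cv2
print(arm.get_state())
for n in ("scene","top"):
    cv2.imwrite(f"pics/{n}0.png",cv2.resize(cams.capture(n),(800,600),interpolation=cv2.INTER_CUBIC)); print(cams.calibration(n))
E
```

```text
pics
{'t': 0.0, 'q': array([-1.48830439e+00,  3.81208037e-01,  1.29826769e+00, -6.08379969e-06,
        1.46356147e+00, -2.15289605e-01]), 'qd': array([-0.00080208,  0.00042202, -0.00021668, -0.00036289, -0.00074305,
        0.00046995]), 'tau': array([-2.93842000e-03, -4.37934744e+01, -2.24557918e+01,  7.11874687e-02,
        3.52715096e-02, -8.66578830e-05]), 'ee_pos': array([ 0.16134998, -0.52552893,  0.24912895]), 'tcp_rot': array([-3.10540884e+00, -4.65814977e-01, -1.41008529e-04]), 'force': array([0.29451994, 0.53494394, 0.15021292]), 'wrist_torque': array([ 0.05919316,  0.01081659, -0.01797303]), 'gripper_width': 0.08825010581513315}
{'camera_matrix': array([[455.64441393,   0.        , 255.97439846],
       [  0.        , 455.64441393, 189.59535986],
       [  0.        ,   0.        ,   1.        ]]), 'dist_coeffs': array([0.03184502, 0.        , 0.        , 0.        , 0.        ]), 'R': array([[-0.25123574,  0.96790247, -0.00673937],
       [ 0.80328109,  0.20461074, -0.55935136],
       [-0.54001861, -0.14594266, -0.82890328]]), 't': array([ 0.12949472, -0.42330462,  1.45521646])}
{'camera_matrix': array([[494.18832079,   0.        , 244.50861907],
       [  0.        , 494.18832079, 189.92297183],
       [  0.        ,   0.        ,   1.        ]]), 'dist_coeffs': array([-0.13015936,  0.        ,  0.        ,  0.        ,  0.        ]), 'R': array([[-0.01864478, -0.99975595, -0.01184921],
       [-0.98220978,  0.02052989, -0.18666137],
       [ 0.18685908,  0.00815815, -0.98235285]]), 't': array([0.03385699, 0.60096769, 1.18262605])}
```

View pics/scene0.png

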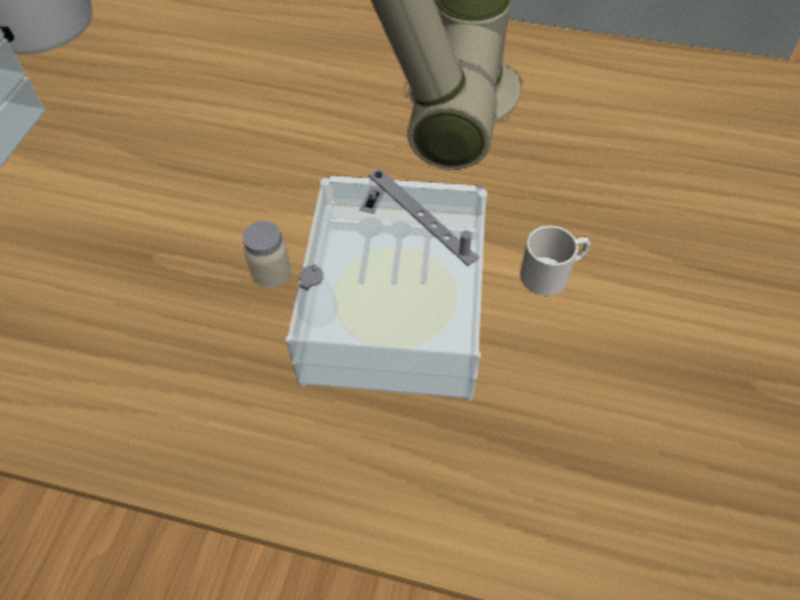

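View pics/top0.png

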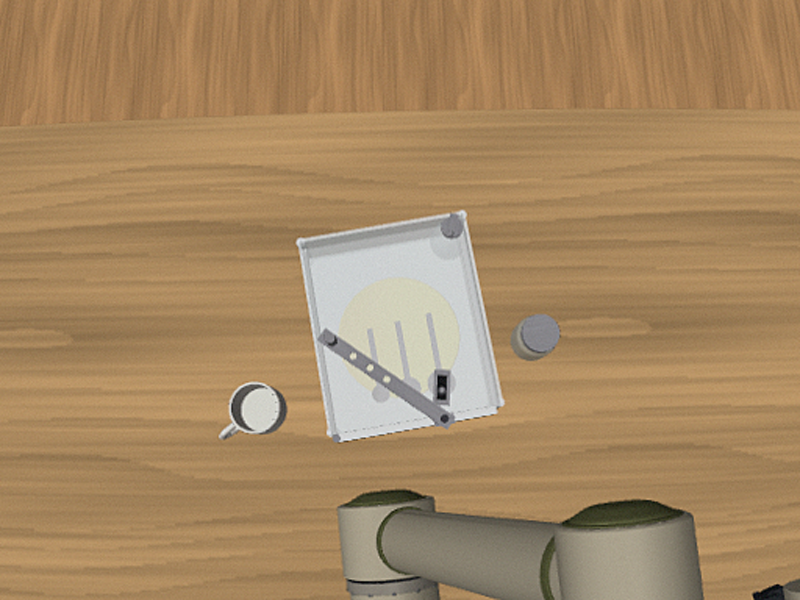

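Run:
```python
from rig import arm,cams
import cv2
a=cams.capture("top");cv2.imwrite("pics/raw_top.png",a)
c=a[125:290,180:340];cv2.imwrite("pics/topc.png",cv2.resize(c,None,fx=3.6*1.0,fy=3.6,interpolation=cv2.INTER_CUBIC))
c=a[205:280,235:325];cv2.imwrite("pics/topd.png",cv2.resize(c,None,fx=8,fy=8,interpolation=cv2.INTER_CUBIC))
a=cams.capture("scene");cv2.imwrite("pics/raw_scene.png",a)
c=a[100:175,190:320];cv2.imwrite("pics/scenec.png",cv2.resize(c,None,fx=6,fy=6,interpolation=cv2.INTER_CUBIC))
```

```text
(no output)
```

View pics/topc.png

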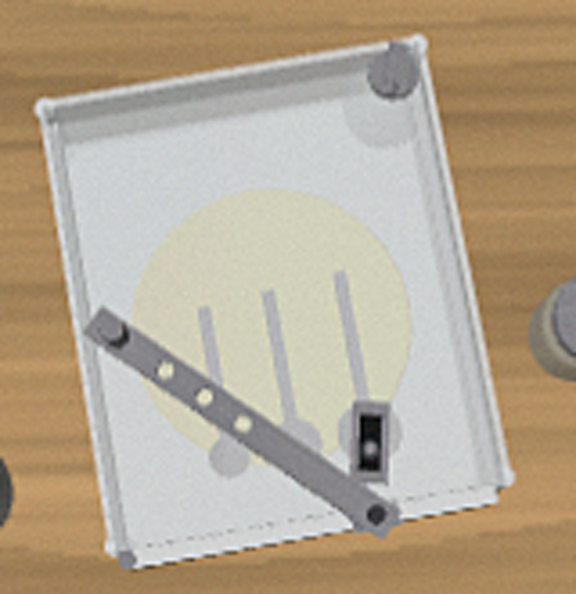

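View pics/topd.png

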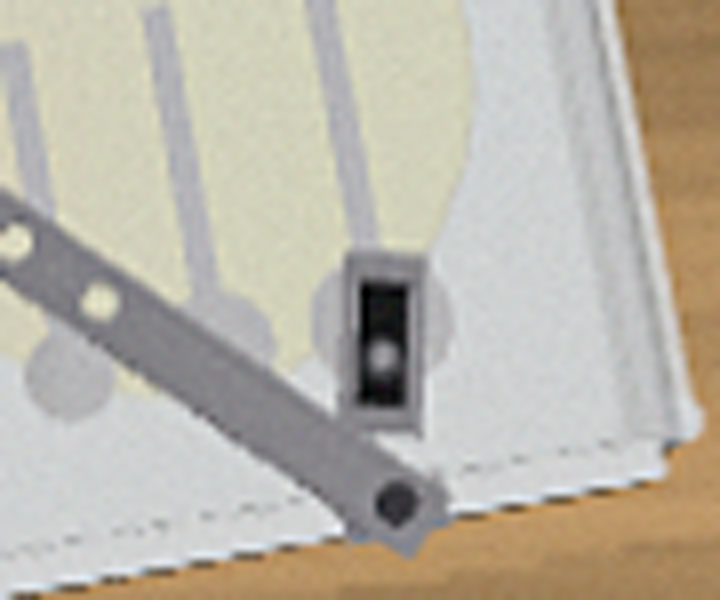

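View pics/scenec.png

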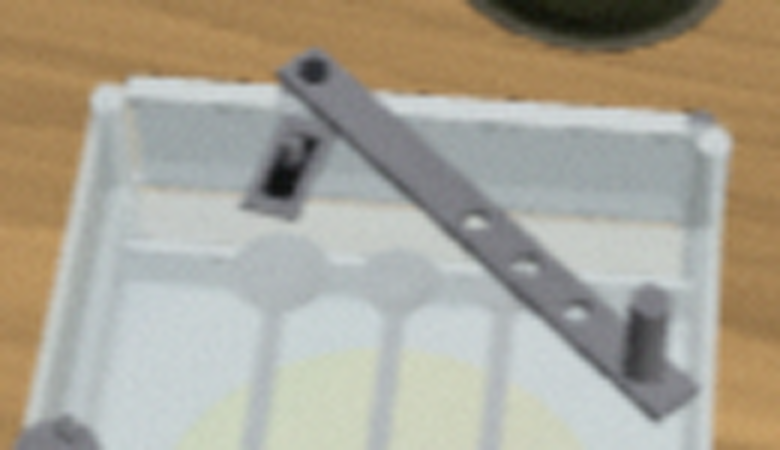

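```bash
cat > h.py <<'E'
import numpy as np,cv2
from rig import arm,cams
def ray(n,px,z):
    c=cams.calibration(n);u=cv2.undistortPoints(np.array([[px]],float),c["camera_matrix"],c["dist_coeffs"])[0,0]
    R=c["R"];C=-R.T@c["t"];d=R.T@np.array([u[0],u[1],1]);return C+d*(z-C[2])/d[2]
def proj(n,X):
    c=cams.calibration(n);r,_=cv2.Rodrigues(c["R"]);return cv2.projectPoints(np.array(X,float).reshape(-1,3),r,c["t"],c["camera_matrix"],c["dist_coeffs"])[0][:,0]
def cr(p,s,o): return ((p[0]+.5)/s-.5+o[0],(p[1]+.5)/s-.5+o[1])
E
python3 - <<'E'
from h import *
np.set_printoptions(precision=4,suppress=True)
TC=lambda p,z:ray("top",cr(p,3.6,(180,125)),z)[:2]
TD=lambda p,z:ray("top",cr(p,8,(235,205)),z)[:2]
S=lambda p,z:ray("scene",cr(p,6,(190,100)),z)[:2]
for n,p in dict(BL=(43,107),BR=(420,43),FR=(506,480),FL=(112,550)).items(): print(n,TC(p,.135))
P=[TD((397,502),.144)]+[TC(p,.143) for p in((243,424),(204,397),(166,371))]
Q=[S((313,70),.144)]+[S(p,.1425) for p in((476,221),(526,266),(576,311))]
for V in(P,Q): print(np.array(V),[np.linalg.norm(v-V[0]) for v in V[1:]])
print("post",TC((116,331),.185),S((652,298),.185))
print("mount",TD((384,342),.137),S((286,170),.137))
print("slot",TD((383,345),.137)); print("peg",TD((383,354),.148),S((298,150),.148))
print([TD(p,.137) for p in((345,252),(428,258),(418,435),(338,420))])
E
```

```text
BL [0.6757 0.1461]
BR [ 0.7143 -0.1054]
FR [ 0.424  -0.1494]
FL [0.385  0.1022]
[[ 0.4044 -0.0654]
 [ 0.4628  0.0175]
 [ 0.4805  0.042 ]
 [ 0.4976  0.0661]] [np.float64(0.10139354033221179), np.float64(0.1316185475248707), np.float64(0.16111436516575484)]
[[ 0.4025 -0.0647]
 [ 0.4639  0.0194]
 [ 0.4815  0.0438]
 [ 0.4987  0.0676]] [np.float64(0.10406207256972069), np.float64(0.13415611156784907), np.float64(0.16353887664476424)]
post [0.5183 0.0947] [0.5197 0.0989]
mount [ 0.4503 -0.0635] [ 0.4519 -0.0625]
slot [ 0.4495 -0.0632]
peg [ 0.4462 -0.0624] [ 0.4498 -0.0576]
[array([ 0.4765, -0.0531]), array([ 0.4742, -0.077 ]), array([ 0.4236, -0.0725]), array([ 0.4283, -0.0497])]
```

```bash
cat >> h.py <<'E'
from scipy.spatial.transform import Rotation as Ro
from scipy.optimize import brentq
YAW=np.deg2rad(8.65)
ex=np.array([np.cos(YAW),np.sin(YAW)]);ey=np.array([-ex[1],ex[0]])
H=np.array([.4035,-.065])+.16*ey
MOUNT=np.array([.4510,-.0630]);PEG=np.array([.4465,-.0624])
def piv(g): return H+.16*(-ey*np.cos(g)-ex*np.sin(g))
def fit(peg,r=.132):
    g=brentq(lambda g:np.linalg.norm(piv(g)-peg)-r,0.1,1.1);d=(peg-piv(g))/r
    return g,piv(g),np.arctan2(d[1],d[0]),piv(g)+.2*d
def go(pos,yaw=None,s=None):
    s=s or arm.get_state();R=Ro.from_rotvec(s["tcp_rot"]);sh=R.inv().apply(np.array(pos)-s["ee_pos"])*1e3
    x=R.apply([1,0,0]);y0=np.arctan2(x[1],x[0]);tz=None if yaw is None else -((yaw-y0+np.pi)%(2*np.pi)-np.pi)
    print("shift mm",sh.round(1),"turn z",tz,"yaw now",np.degrees(y0).round(1))
E
python3 - <<'E'
from h import *
np.set_printoptions(precision=4,suppress=True)
print(H)
for e in(-.011,-.0045,0,.011):
    p=MOUNT+e*np.array([.997,-.079]); g,pv,a,q=fit(p);print(e,p,g,pv,np.degrees(a),q)
go([.519,.0975,.25],np.deg2rad(54.4))
im=cv2.imread("pics/raw_top.png")
for n,o in(("top",(255,225)),("scene",(220,105))):
    im=cv2.imread(f"pics/raw_{n}.png");c=im[o[1]:o[1]+40,o[0]:o[0]+50];cv2.imwrite(f"pics/peg_{n}.png",cv2.resize(c,None,fx=12,fy=12,interpolation=cv2.INTER_CUBIC))
    for e in(-.008,-.004,0,.004):print(n,e,((proj(n,[[*(MOUNT+e*np.array([.997,-.079])),z] for z in(.137,.148)])-o+.5)*12-.5).round(0).tolist())
E
```

```text
[0.3794 0.0932]
-0.011 [ 0.44   -0.0621] 0.6098379424838052 [ 0.3086 -0.0503] -5.15588971994052 [ 0.5078 -0.0682]
-0.0045 [ 0.4465 -0.0626] 0.5664799152781315 [ 0.3149 -0.0532] -4.100504052916692 [ 0.5143 -0.0675]
0 [ 0.451 -0.063] 0.536699733194578 [ 0.3192 -0.0551] -3.446840790936418 [ 0.5189 -0.0671]
0.011 [ 0.462  -0.0639] 0.4647168800904225 [ 0.3301 -0.059 ] -2.10983572167093 [ 0.5299 -0.0664]
shift mm [ 524.7 -490.8   -0.1] turn z -0.6516394845238458 yaw now 17.1
top -0.008 [[331.0, 312.0], [335.0, 308.0]]
top -0.004 [[332.0, 291.0], [336.0, 287.0]]
top 0 [[333.0, 270.0], [337.0, 266.0]]
top 0.004 [[334.0, 249.0], [338.0, 245.0]]
scene -0.008 [[225.0, 249.0], [223.0, 212.0]]
scene -0.004 [[218.0, 263.0], [216.0, 226.0]]
scene 0 [[211.0, 277.0], [209.0, 240.0]]
scene 0.004 [[204.0, 291.0], [202.0, 254.0]]
```

View pics/peg_top.png

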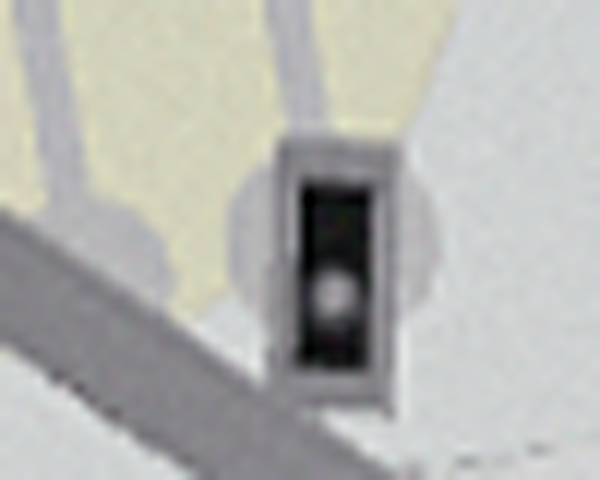

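View pics/peg_scene.png

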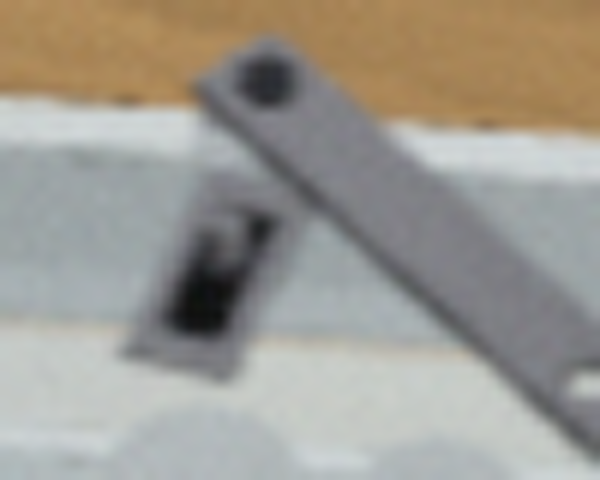

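>>> apply_moves(
  targets=[
    [40,-37,0,0,0,-0.1,100],
    [70,-65,0,0,0,-0.2,100],
    [100,-93,0,0,0,-0.3,100],
    [130,-121,0,0,0,-0.4,100],
    [160,-150,0,0,0,-0.5,100],
  ],
  grip_force=20,
)

```text
t: 0.62
ee_pos: [0.2654, -0.3432, 0.2496]
tcp_rot: [-2.892, -1.226, -0.0]
force: [0.5, 0.3, -0.1]
gripper_width: 0.0881
```

```bash
python3 -c "
from h import *
go([.519,.0975,.25],np.deg2rad(54.4))"
```

```text
shift mm [ 4.931e+02 -1.241e+02 -3.000e-01] turn z -0.14737602076396605 yaw now 46.0
```

>>> apply_moves(
  targets=[
    [40,-10,0,0,0,-0.07,100],
    [80,-20,0,0,0,-0.147,100],
    [120,-30,0,0,0,-0.147,100],
    [160,-40,0,0,0,-0.147,100],
    [200,-50,0,0,0,-0.147,100],
  ],
)

```text
t: 1.03
ee_pos: [0.3693, -0.165, 0.2499]
tcp_rot: [2.797, 1.429, 0.0]
force: [0.5, -0.8, -0.1]
gripper_width: 0.0879
```

```bash
python3 -c "
from h import *
go([.519,.0975,.25],np.deg2rad(54.4))"
```

```text
shift mm [ 3.004e+02 -3.260e+01 -1.000e-01] turn z -0.005043597251953802 yaw now 54.1
```

>>> apply_moves(
  targets=[
    [40,-4,0,0,0,0,100],
    [80,-8,0,0,0,0,100],
    [120,-12,0,0,0,0,100],
    [160,-17,0,0,0,0,100],
    [200,-21,0,0,0,0,100],
  ],
)

```text
t: 1.45
ee_pos: [0.4694, 0.0096, 0.2498]
tcp_rot: [2.797, 1.43, 0.0]
force: [0.8, -0.8, 0.3]
gripper_width: 0.0885
```

>>> apply_moves(
  targets=[
    [35,-4,0,0,0,0,100],
    [65,-8,0,0,0,0,100],
    [85,-10,0,0,0,0,100],
    [93,-11,0,0,0,0,100],
    [93,-11,0,0,0,0,100],
  ],
)

```text
t: 1.87
ee_pos: [0.5148, 0.0902, 0.2493]
tcp_rot: [-2.796, -1.432, 0.001]
force: [-0.3, -0.2, 0.6]
gripper_width: 0.0879
```

```bash
python3 -c "
from h import *
go([.519,.0975,.16],np.deg2rad(54.4));print(arm.get_state()['force'])
for n in ('scene','top'): 
    a=cams.capture(n);print(proj(n,[[.519,.0975,.185]]))
    cv2.imwrite(f'pics/{n}1.png',cv2.resize(a[60:300,120:420],None,fx=2.5,fy=2.5))"
```

```text
shift mm [ 8.4 -0.8 89.3] turn z -0.002700361767363546 yaw now 54.2
[-0.25403955 -0.15702772  0.61156968]
[[297.71141857 148.89688182]]
[[210.58703042 216.28722872]]
```

View pics/scene1.png

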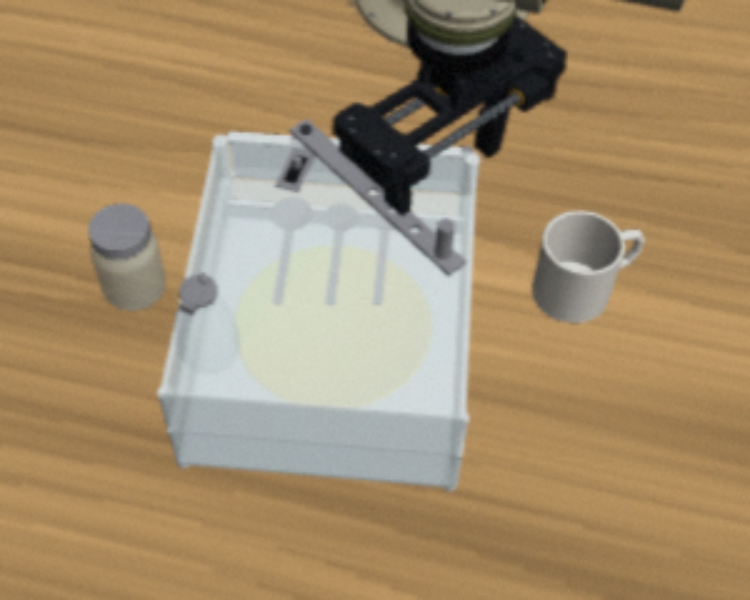

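>>> apply_moves(
  targets=[
    [8,-1,30,0,0,0,100],
    [8,-1,60,0,0,0,100],
    [8,-1,80,0,0,0,100],
    [8,-1,88,0,0,0,100],
    [8,-1,88,0,0,0,100],
  ],
)

```text
t: 2.38
ee_pos: [0.5176, 0.0952, 0.1606]
tcp_rot: [-2.797, -1.427, 0.004]
force: [-0.3, -0.5, 0.2]
gripper_width: 0.0883
```

```bash
python3 -c "
from h import *
go([.519,.0975,.16],np.deg2rad(54.4));print(arm.get_state()['force'])
for n in ('scene','top'): 
    a=cams.capture(n)
    cv2.imwrite(f'pics/{n}2.png',cv2.resize(a[90:290,170:370],None,fx=3,fy=3))"
```

```text
shift mm [ 2.7 -0.2  0.6] turn z -0.006207390069168817 yaw now 54.0
[-0.26488445 -0.53303174  0.17728754]
```

View pics/scene2.png

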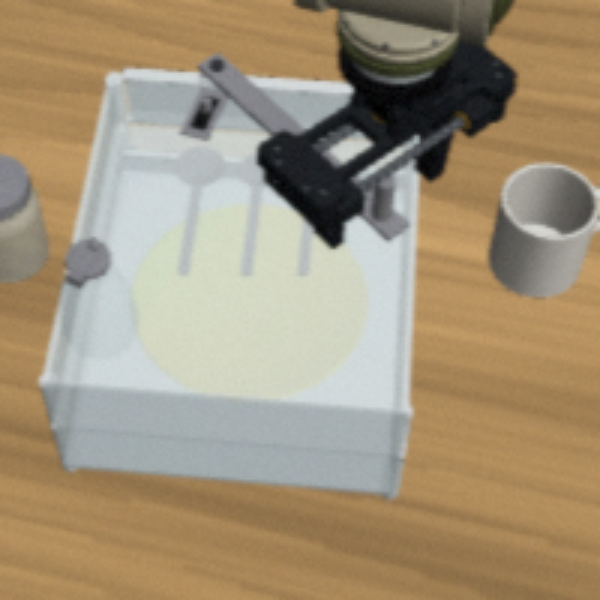

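View pics/top2.png

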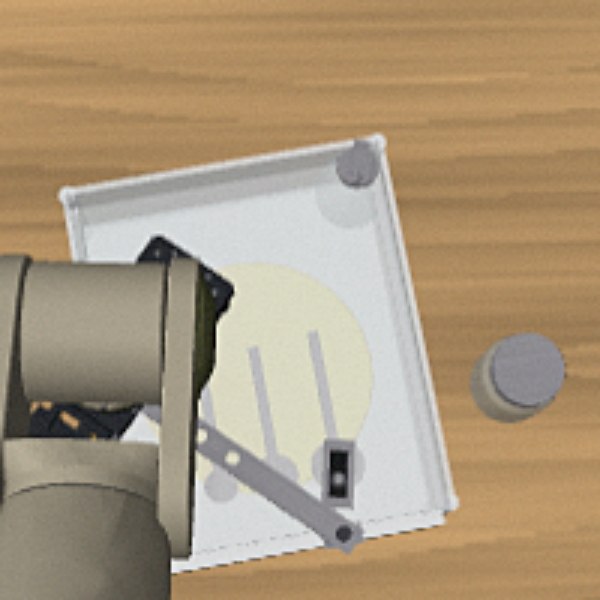

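>>> apply_moves(
  targets=[
    [3,0,0,0,0,0,60],
    [3,0,0,0,0,0,30],
    [3,0,0,0,0,0,10],
    [3,0,0,0,0,0,5],
    [3,0,0,0,0,0,5],
  ],
  grip_force=20,
)

```text
t: 2.9
ee_pos: [0.5203, 0.0988, 0.1621]
tcp_rot: [2.797, 1.43, 0.001]
force: [0.5, 0.6, -0.7]
gripper_width: 0.0571
```

>>> apply_moves(
  targets=[
    [0,0,0,0,0,0,5],
    [0,0,0,0,0,0,5],
    [0,0,0,0,0,0,5],
  ],
)

```text
t: 3.15
ee_pos: [0.5202, 0.0987, 0.1618]
tcp_rot: [2.797, 1.43, 0.0]
force: [0.1, -0.0, -0.3]
gripper_width: 0.0371
```

>>> apply_moves(
  targets=[
    [0,0,0,0,0,0,5],
    [0,0,0,0,0,0,5],
    [0,0,0,0,0,0,5],
    [0,0,0,0,0,0,5],
    [0,0,0,0,0,0,5],
  ],
)

```text
t: 3.57
ee_pos: [0.5202, 0.0987, 0.1618]
tcp_rot: [-2.797, -1.43, 0.0]
force: [0.3, 0.2, -0.4]
gripper_width: 0.0154
```

```bash
cat >> h.py <<'E'
def pose(g,a,h,tilt=True,s=.0238):
    """tcp pos, rot for gate g, bar dir a(rad), raise h at post(m)"""
    th=np.arcsin(h/.2);d=np.array([np.cos(a),np.sin(a),0]);up=np.array([0,0,1.])
    bx=d*np.cos(th)+up*np.sin(th);bz=-d*np.sin(th)+up*np.cos(th)
    p=np.append(piv(g),.138)+.2*bx+s*bz
    if tilt: X,Z=bx,-bz
    else: X,Z=d,-up
    return p,Ro.from_matrix(np.c_[X,np.cross(Z,X),Z])
def rel(p,R,p0,R0):
    return np.r_[R0.inv().apply(p-p0)*1e3,(R0.inv()*R).as_rotvec()]
def clear(g,a): # peg vs bar line: along, lateral (mm)
    v=PEG-piv(g);return np.array([v@[np.cos(a),np.sin(a)],v@[-np.sin(a),np.cos(a)]])*1e3
E
python3 - <<'E'
from h import *
np.set_printoptions(precision=3,suppress=True)
N=15;p0,R0=pose(0,np.deg2rad(54.4),0)
for k in range(1,N+1):
    u=k/N;g=.57*u;a=np.deg2rad(54.4-30*u)
    p,R=pose(g,a,0);print(k,rel(p,R,p0,R0),clear(g,a),p)
    if k%5==0:p0,R0=p,R
E
```

```text
1 [-4.281  2.545  0.     0.     0.     0.035] [ 32.607 -36.769] [0.52  0.093 0.162]
2 [-8.633  4.927  0.     0.     0.     0.07 ] [ 38.168 -39.909] [0.519 0.088 0.162]
3 [-13.052   7.144   0.      0.      0.      0.105] [ 43.822 -42.866] [0.518 0.083 0.162]
4 [-17.53    9.194   0.      0.      0.      0.14 ] [ 49.563 -45.637] [0.517 0.078 0.162]
5 [-22.061  11.076   0.      0.      0.      0.175] [ 55.383 -48.219] [0.516 0.073 0.162]
6 [-4.212  2.481  0.     0.     0.     0.035] [ 61.276 -50.61 ] [0.515 0.069 0.162]
7 [-8.493  4.802  0.     0.     0.     0.07 ] [ 67.236 -52.807] [0.513 0.064 0.162]
8 [-12.838   6.961   0.      0.      0.      0.105] [ 73.255 -54.807] [0.512 0.059 0.162]
9 [-17.24    8.955   0.      0.      0.      0.14 ] [ 79.327 -56.609] [0.51  0.055 0.162]
10 [-21.693  10.784   0.      0.      0.      0.175] [ 85.444 -58.212] [0.508 0.05  0.162]
11 [-4.141  2.419  0.     0.     0.     0.035] [ 91.6   -59.612] [0.506 0.046 0.162]
12 [-8.35  4.68  0.    0.    0.    0.07] [ 97.787 -60.81 ] [0.504 0.042 0.162]
13 [-12.62    6.781   0.      0.      0.      0.105] [103.999 -61.804] [0.502 0.038 0.162]
14 [-16.946   8.721   0.      0.      0.      0.14 ] [110.228 -62.594] [0.499 0.034 0.162]
15 [-21.321  10.499   0.      0.      0.      0.175] [116.467 -63.178] [0.496 0.03  0.162]
```

>>> apply_moves(
  targets=[
    [-4.3,2.5,0,0,0,0.035,5],
    [-8.6,4.9,0,0,0,0.07,5],
    [-13,7.1,0,0,0,0.105,5],
    [-17.5,9.2,0,0,0,0.14,5],
    [-22,11,0,0,0,0.175,5],
  ],
)

```text
t: 3.98
ee_pos: [0.5169, 0.0746, 0.162]
tcp_rot: [2.913, 1.177, 0.003]
force: [2.8, 1.1, -0.2]
gripper_width: 0.0155
```

>>> apply_moves(
  targets=[
    [-4.2,2.5,0,0,0,0.035,5],
    [-8.5,4.8,0,0,0,0.07,5],
    [-12.8,7,0,0,0,0.105,5],
    [-17.2,9,0,0,0,0.14,5],
    [-21.7,10.8,0,0,0,0.175,5],
  ],
)

```text
t: 4.4
ee_pos: [0.5091, 0.0516, 0.1622]
tcp_rot: [3.004, 0.918, 0.005]
force: [4.5, 1.2, -0.0]
gripper_width: 0.0152
```

>>> apply_moves(
  targets=[
    [-4.1,2.4,0,0,0,0.035,5],
    [-8.3,4.7,0,0,0,0.07,5],
    [-12.6,6.8,0,0,0,0.105,5],
    [-17,8.7,0,0,0,0.14,5],
    [-21.3,10.5,0,0,0,0.175,5],
  ],
)

```text
t: 4.82
ee_pos: [0.4975, 0.0309, 0.1623]
tcp_rot: [3.073, 0.652, 0.006]
force: [5.1, 2.6, 0.7]
gripper_width: 0.0153
```

Run:
```python
from h import *
np.set_printoptions(precision=3,suppress=True)
s=arm.get_state();print(s["ee_pos"],s["force"],pose(.57,np.deg2rad(24.4),0)[0])
for n in ('scene','top'): 
    a=cams.capture(n)
    cv2.imwrite(f'pics/{n}3.png',cv2.resize(a[90:290,170:370],None,fx=3,fy=3))
```

```text
[0.498 0.031 0.162] [5.123 2.613 0.664] [0.496 0.03  0.162]
```

View pics/scene3.png

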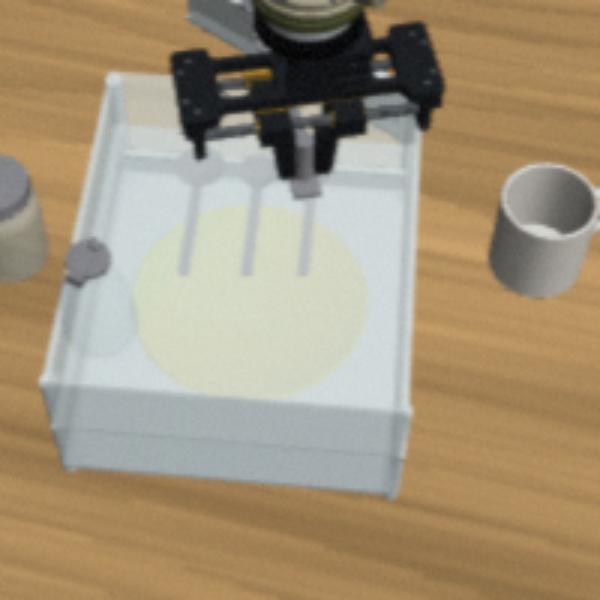

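View pics/top3.png

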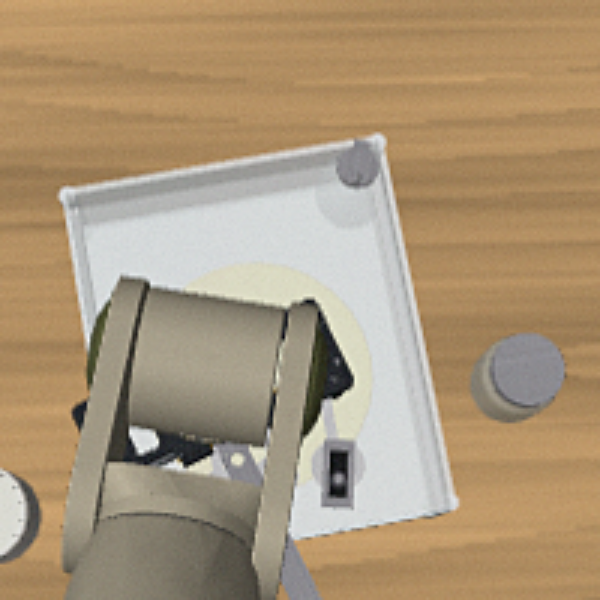

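Run:
```python
from h import *
np.set_printoptions(precision=3,suppress=True)
A=np.deg2rad(24.4)
print(Ro.from_rotvec(arm.get_state()["tcp_rot"]).as_matrix())
g0,_,a1,_=fit(MOUNT-.005*np.array([.997,-.079]));print(g0,a1)
seq=[(.57,A,h) for h in(.006,.012,.018,.024,.028)]+[(.57,A+(a1-A)*u,.028) for u in np.arange(1,11)/10]
p0,R0=pose(.57,A,0)
for k,q in enumerate(seq,1):
    p,R=pose(*q);print(k,rel(p,R,p0,R0),clear(*q[:2]),p)
    if k%5==0:p0,R0=p,R
```

```text
[[ 0.914  0.407  0.003]
 [ 0.407 -0.914  0.   ]
 [ 0.003  0.001 -1.   ]]
0.5698008449709997 -0.0729025115515323
1 [-0.804 -0.    -5.989  0.     0.03  -0.   ] [116.467 -63.178] [0.496 0.029 0.168]
2 [ -1.788  -0.    -11.957   0.      0.06    0.   ] [116.467 -63.178] [0.495 0.029 0.174]
3 [ -2.954  -0.    -17.903  -0.      0.09   -0.   ] [116.467 -63.178] [0.494 0.028 0.18 ]
4 [ -4.301   0.    -23.828   0.      0.12    0.   ] [116.467 -63.178] [0.493 0.028 0.186]
5 [ -5.302  -0.    -27.766   0.      0.14    0.   ] [116.467 -63.178] [0.492 0.027 0.19 ]
6 [-0.24   9.707 -0.034 -0.007  0.     0.049] [119.472 -57.293] [0.495 0.019 0.19 ]
7 [-0.958 19.389 -0.136 -0.014  0.     0.099] [122.179 -51.266] [0.499 0.009 0.19 ]
8 [-2.154 29.024 -0.305 -0.021 -0.     0.148] [124.583 -45.111] [0.502 0.    0.19 ]
9 [-3.824 38.586 -0.541 -0.028 -0.     0.198] [126.677 -38.843] [ 0.504 -0.009  0.19 ]
10 [-5.964 48.052 -0.843 -0.035  0.     0.247] [128.456 -32.479] [ 0.506 -0.019  0.19 ]
11 [-0.24   9.707 -0.034 -0.007  0.     0.049] [129.916 -26.035] [ 0.507 -0.028  0.19 ]
12 [-0.958 19.389 -0.136 -0.014 -0.     0.099] [131.052 -19.525] [ 0.508 -0.038  0.19 ]
13 [-2.154 29.024 -0.305 -0.021  0.     0.148] [131.863 -12.967] [ 0.509 -0.048  0.19 ]
14 [-3.824 38.586 -0.541 -0.028 -0.     0.198] [132.345  -6.377] [ 0.509 -0.057  0.19 ]
15 [-5.964 48.052 -0.843 -0.035 -0.     0.247] [132.499   0.229] [ 0.509 -0.067  0.19 ]
```

>>> apply_moves(
  targets=[
    [-0.8,0,-6,0,0.03,0,5],
    [-1.8,0,-12,0,0.06,0,5],
    [-3,0,-18,0,0.09,0,5],
    [-4.3,0,-23.8,0,0.12,0,5],
    [-5.3,0,-27.8,0,0.14,0,5],
  ],
)

```text
t: 5.33
ee_pos: [0.4923, 0.029, 0.1904]
tcp_rot: [-3.036, -0.649, -0.219]
force: [4.9, 1.4, -0.6]
gripper_width: 0.0155
```

>>> apply_moves(
  targets=[
    [-0.2,9.7,0,-0.007,0,0.05,5],
    [-1,19.4,-0.1,-0.014,0,0.1,5],
    [-2.2,29,-0.3,-0.021,0,0.148,5],
    [-3.8,38.6,-0.5,-0.028,0,0.198,5],
    [-6,48,-0.8,-0.035,0,0.247,5],
  ],
)

```text
t: 5.75
ee_pos: [0.5064, -0.0178, 0.1898]
tcp_rot: [-3.111, -0.263, -0.221]
force: [4.6, 0.9, 0.3]
gripper_width: 0.0153
```

Run:
```python
from h import *
np.set_printoptions(precision=3,suppress=True)
s=arm.get_state();print(s["ee_pos"],s["force"],Ro.from_rotvec(s["tcp_rot"]).as_matrix())
for n in ('scene','top'): 
    a=cams.capture(n)
    cv2.imwrite(f'pics/{n}4.png',cv2.resize(a[90:290,170:370],None,fx=3,fy=3))
```

```text
[ 0.506 -0.018  0.19 ] [4.574 0.871 0.265] [[ 0.976  0.168  0.139]
 [ 0.166 -0.986  0.023]
 [ 0.141  0.001 -0.99 ]]
```

View pics/scene4.png

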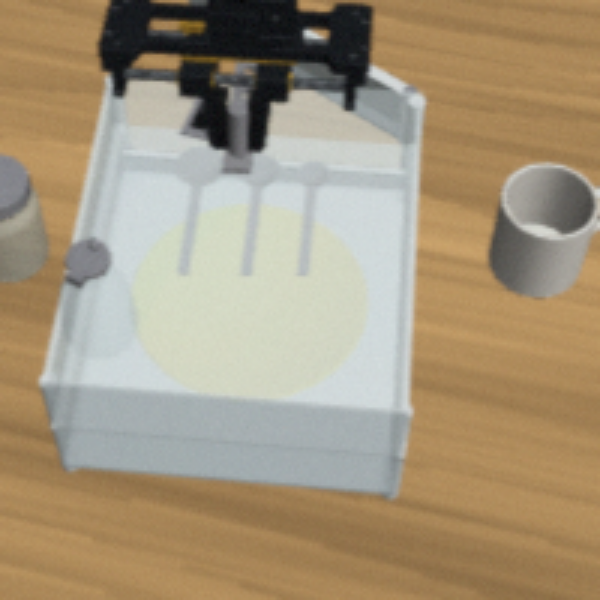

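View pics/top4.png

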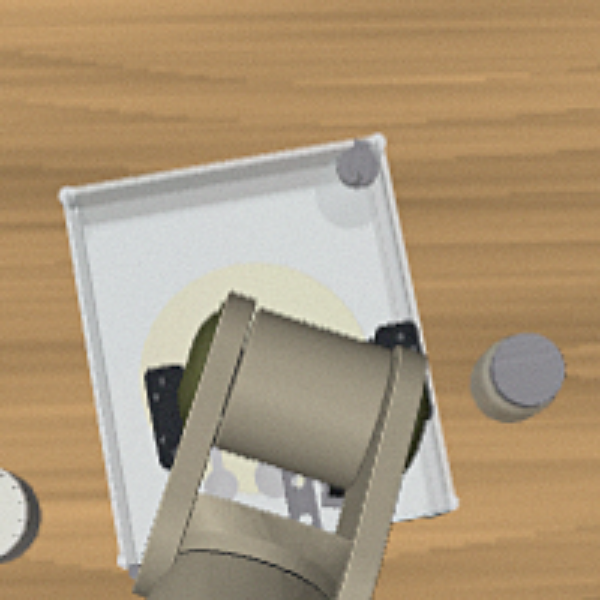

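>>> apply_moves(
  targets=[
    [-0.2,9.7,0,-0.007,0,0.05,5],
    [-1,19.4,-0.1,-0.014,0,0.1,5],
    [-2.2,29,-0.3,-0.021,0,0.148,5],
    [-3.8,38.6,-0.5,-0.028,0,0.198,5],
    [-6,48,-0.8,-0.035,0,0.247,5],
  ],
)

```text
t: 6.27
ee_pos: [0.508, -0.0659, 0.1895]
tcp_rot: [3.125, -0.124, 0.22]
force: [4.0, -0.1, 0.5]
gripper_width: 0.0152
```

>>> apply_moves(
  targets=[
    [0,0,0,0,0,0,5],
    [0,0,0,0,0,0,5],
    [0,0,0,0,0,0,5],
  ],
)

```text
t: 6.52
ee_pos: [0.5078, -0.0653, 0.1895]
tcp_rot: [3.126, -0.12, 0.22]
force: [3.6, -0.1, 0.2]
gripper_width: 0.0152
```

Run:
```python
from h import *
np.set_printoptions(precision=4,suppress=True)
s=arm.get_state();print(s["ee_pos"],s["force"],Ro.from_rotvec(s["tcp_rot"]).as_matrix(),pose(.57,-.073,.028)[0])
for n in ('scene','top'): 
    a=cams.capture(n);cv2.imwrite(f'pics/raw_{n}5.png',a)
    o=(180,200) if n=='top' else (190,80)
    cv2.imwrite(f'pics/{n}5.png',cv2.resize(a[o[1]:o[1]+110,o[0]:o[0]+150],None,fx=5,fy=5,interpolation=cv2.INTER_CUBIC))
```

```text
[ 0.5078 -0.0653  0.1895] [ 3.5592 -0.1121  0.189 ] [[ 0.9873 -0.0766  0.1393]
 [-0.0758 -0.9971 -0.0111]
 [ 0.1398  0.0004 -0.9902]] [ 0.5085 -0.0672  0.1896]
```

View pics/scene5.png

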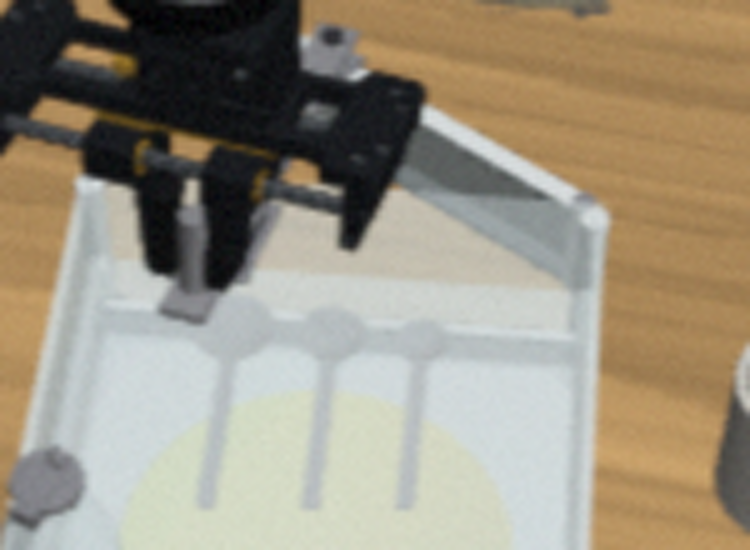

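View pics/top5.png

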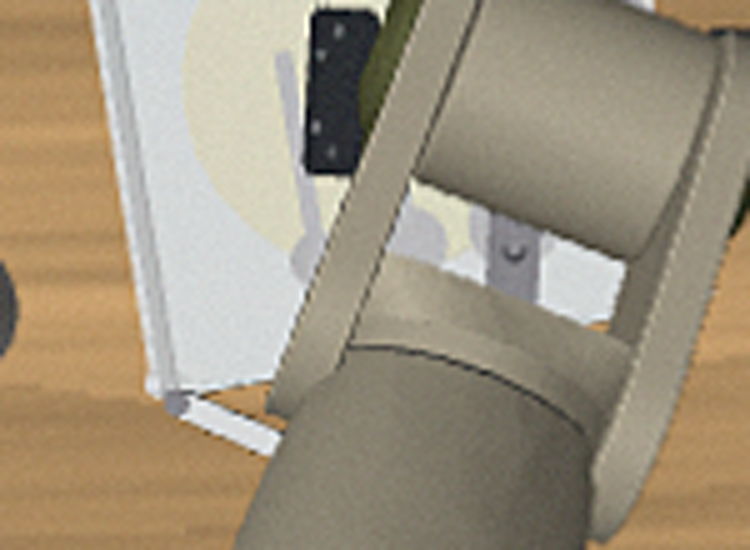

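Run:
```python
from h import *
np.set_printoptions(precision=4,suppress=True)
a=cv2.imread('pics/raw_top5.png');o=(270,235)
cv2.imwrite('pics/z5.png',cv2.resize(a[o[1]:o[1]+30,o[0]:o[0]+30],None,fx=20,fy=20,interpolation=cv2.INTER_CUBIC))
f=lambda X:((proj('top',X)-o+.5)*20-.5).round(0)
th=np.arcsin(.14);pv=piv(.565)
for r in(.102,.132,.162):
    d=np.array([np.cos(-.073),np.sin(-.073)]); q=lambda t:[*(pv+d*(r*np.cos(th)-t*np.sin(th))),.138+r*np.sin(th)+t*np.cos(th)]
    print(r,f([q(0),q(.005)]).tolist())
P=MOUNT-.005*np.array([.997,-.079]);print(f([[*P,.148],[*P,.137]]))
```

```text
0.102 [[253.0, 553.0], [256.0, 557.0]]
0.132 [[267.0, 287.0], [269.0, 290.0]]
0.162 [[280.0, 21.0], [283.0, 23.0]]
[[260. 287.]
 [254. 294.]]
```

View pics/z5.png

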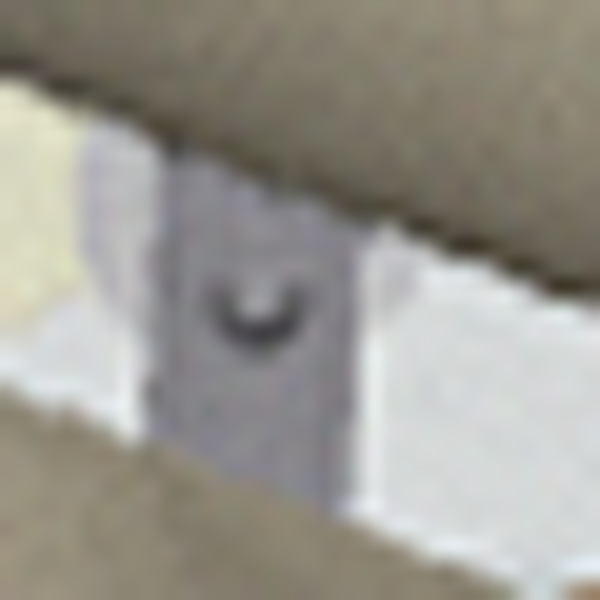

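Run:
```python
from h import *
np.set_printoptions(precision=4,suppress=True)
o=(270,235)
h=ray('top',cr((257,298),20,o),.1605);p=ray('top',cr((260,287),20,o),.148);print(h,p,h-p)
```

```text
[ 0.444  -0.0614  0.1605] [ 0.446  -0.0626  0.148 ] [-0.0021  0.0012  0.0125]
```

Run:
```python
from h import *
np.set_printoptions(precision=3,suppress=True)
p0,R0=pose(.567,-.075,.028)
for h in(.026,.0235,.021,.0185,.0165,.0155,.0145,.0135,.0125,.0115,.008,.004,0):
    p,R=pose(.564,-.084,h);print(h,rel(p,R,p0,R0))
    if abs(h-.0165)<1e-6:p0,R0=p,R
```

```text
0.026 [ 0.67   1.917  2.082 -0.001 -0.01   0.009]
0.0235 [ 0.929  1.922  4.606 -0.001 -0.023  0.009]
0.021 [ 1.155  1.927  7.129 -0.001 -0.035  0.009]
0.0185 [ 1.349  1.932  9.652 -0.001 -0.048  0.009]
0.0165 [ 1.482  1.936 11.669 -0.001 -0.058  0.009]
0.0155 [ 0.117  0.     1.004  0.    -0.005  0.   ]
0.0145 [ 0.229 -0.     2.007  0.    -0.01   0.   ]
0.0135 [ 0.335 -0.     3.011  0.    -0.015  0.   ]
0.0125 [ 0.437 -0.     4.015  0.    -0.02   0.   ]
0.0115 [ 0.534 -0.     5.019  0.    -0.025  0.   ]
0.008 [ 0.832 -0.     8.536  0.    -0.043 -0.   ]
0.004 [ 1.097 -0.    12.557  0.    -0.063  0.   ]
0 [ 1.282 -0.    16.581  0.    -0.083  0.   ]
```

>>> apply_moves(
  targets=[
    [0.7,1,2,0,-0.01,0.005,5],
    [0.9,1.9,4.6,0,-0.023,0.009,5],
    [1.2,1.9,7.1,0,-0.035,0.009,5],
    [1.4,1.9,9.7,0,-0.048,0.009,5],
    [1.5,1.9,11,0,-0.055,0.009,5],
  ],
  grip_force=10,
)

```text
t: 7.03
ee_pos: [0.5108, -0.0679, 0.1782]
tcp_rot: [3.133, -0.138, 0.131]
force: [3.1, -0.4, -1.5]
gripper_width: 0.0155
```

>>> apply_moves(
  targets=[
    [0,0,0,0,0,0,5],
    [0,0,0,0,0,0,5],
  ],
)

```text
t: 7.2
ee_pos: [0.5107, -0.0679, 0.1786]
tcp_rot: [3.133, -0.138, 0.133]
force: [3.9, -0.6, 0.0]
gripper_width: 0.0155
```

Run:
```python
from h import *
np.set_printoptions(precision=4,suppress=True)
s=arm.get_state();print(s["ee_pos"],s["force"],Ro.from_rotvec(s["tcp_rot"]).as_matrix(),pose(.564,-.084,.0172)[0])
a=cams.capture('top');cv2.imwrite('pics/raw_top6.png',a);o=(270,235)
cv2.imwrite('pics/z6.png',cv2.resize(a[o[1]:o[1]+30,o[0]:o[0]+30],None,fx=20,fy=20,interpolation=cv2.INTER_CUBIC))
```

```text
[ 0.5107 -0.0679  0.1786] [ 3.8682 -0.5925  0.0006] [[ 0.9926 -0.0878  0.0844]
 [-0.0875 -0.9961 -0.0067]
 [ 0.0846 -0.0007 -0.9964]] [ 0.5117 -0.0699  0.1789]
```

View pics/z6.png

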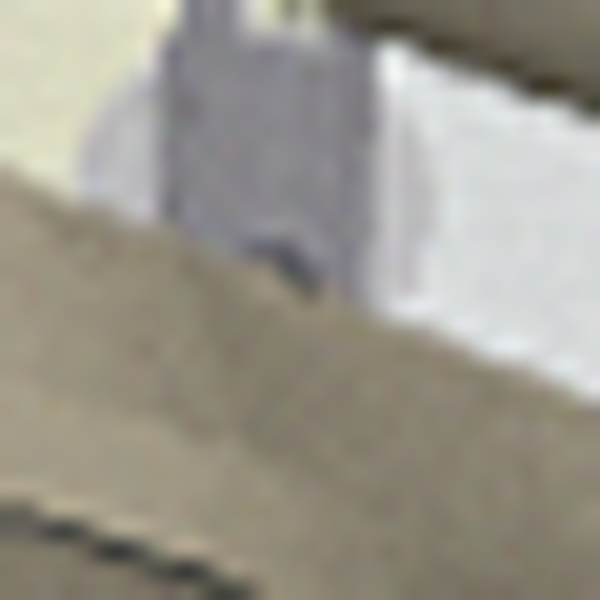

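Run:
```python
from h import *
np.set_printoptions(precision=4,suppress=True)
o=(270,235)
h=ray('top',cr((270,286),20,o),.1543);p=ray('top',cr((260,287),20,o),.148);print(h,p,h-p)
a=np.concatenate([cv2.imread('pics/raw_top5.png')[235:265,270:300],cv2.imread('pics/raw_top6.png')[235:265,270:300],cv2.imread('pics/raw_top.png')[235:265,270:300]],1)
cv2.imwrite('pics/cmp.png',cv2.resize(a,None,fx=8.5,fy=8.5,interpolation=cv2.INTER_NEAREST))
```

```text
[ 0.4457 -0.0633  0.1543] [ 0.446  -0.0626  0.148 ] [-0.0003 -0.0007  0.0063]
```

View pics/cmp.png

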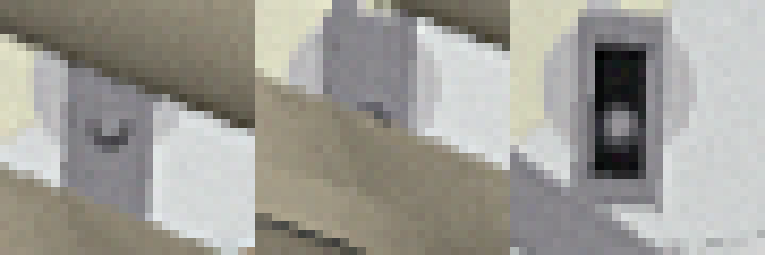

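>>> apply_moves(
  targets=[
    [0,-0.6,0,0,0,0,5],
    [0.1,-0.6,1,0,-0.005,0,5],
    [0.1,-0.6,1.5,0,-0.007,0,5],
    [0.2,-0.6,2,0,-0.01,0,5],
    [0.2,-0.6,2,0,-0.01,0,5],
  ],
)

```text
t: 7.67
ee_pos: [0.5111, -0.0674, 0.1767]
tcp_rot: [3.134, -0.138, 0.117]
force: [3.1, 0.1, -0.1]
gripper_width: 0.0157
```

>>> apply_moves(
  targets=[
    [0.1,0,0.5,0,-0.003,0,5],
    [0.1,0,1,0,-0.005,0,5],
    [0.1,0,1,0,-0.005,0,5],
  ],
)

```text
t: 7.92
ee_pos: [0.5113, -0.0674, 0.1757]
tcp_rot: [3.134, -0.138, 0.109]
force: [4.1, -0.6, -0.7]
gripper_width: 0.016
```

>>> apply_moves(
  targets=[
    [0.1,0,0.5,0,-0.003,0,5],
    [0.1,0,1,0,-0.005,0,5],
    [0.1,0,1,0,-0.005,0,5],
  ],
)

```text
t: 8.17
ee_pos: [0.5114, -0.0674, 0.1747]
tcp_rot: [3.135, -0.138, 0.102]
force: [4.0, -1.3, -0.6]
gripper_width: 0.0155
```

```bash
python3 -c "
from h import *
s=arm.get_state();print(s['ee_pos'],s['force'],s['wrist_torque'])"
```

```text
[ 0.51141244 -0.06742383  0.17471911] [ 4.0403744  -1.28377664 -0.59595064] [-0.0912521  -0.57371083 -0.01895222]
```

>>> apply_moves(
  targets=[
    [0.1,0,0.5,0,-0.003,0,5],
    [0.1,0,1,0,-0.005,0,5],
    [0.1,0,1,0,-0.005,0,5],
  ],
)

```text
t: 8.42
ee_pos: [0.5116, -0.0674, 0.1737]
tcp_rot: [3.135, -0.138, 0.094]
force: [4.4, -0.6, -0.2]
gripper_width: 0.0154
```

>>> apply_moves(
  targets=[
    [0.1,0,0.5,0,-0.003,0,5],
    [0.1,0,1,0,-0.005,0,5],
    [0.1,0,1,0,-0.005,0,5],
  ],
)

```text
t: 8.67
ee_pos: [0.5117, -0.0674, 0.1727]
tcp_rot: [3.136, -0.138, 0.086]
force: [4.4, -0.7, -0.3]
gripper_width: 0.0158
```

Run:
```python
from h import *
np.set_printoptions(precision=4,suppress=True)
s=arm.get_state();print(s["ee_pos"],s["force"],s["wrist_torque"])
for n in ('scene','top'): 
    a=cams.capture(n);cv2.imwrite(f'pics/raw_{n}7.png',a)
    o=(190,200) if n=='top' else (190,80)
    cv2.imwrite(f'pics/{n}7.png',cv2.resize(a[o[1]:o[1]+75,o[0]:o[0]+125],None,fx=6,fy=6,interpolation=cv2.INTER_CUBIC))
```

```text
[ 0.5117 -0.0674  0.1727] [ 4.3599 -0.7371 -0.3399] [-0.004  -0.5749  0.0465]
```

View pics/scene7.png

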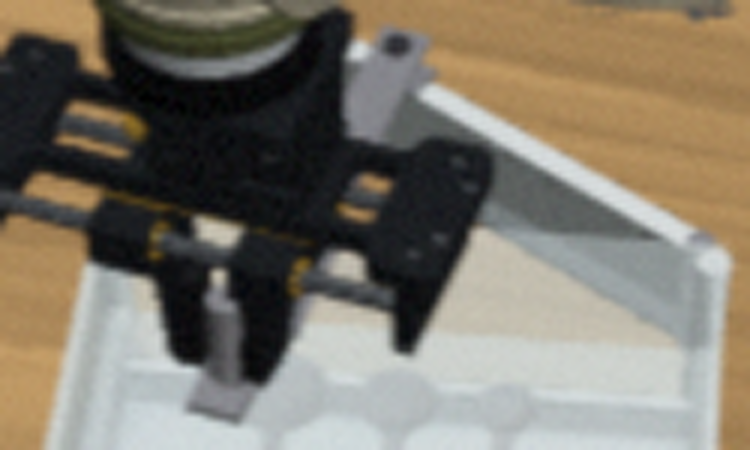

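View pics/top7.png

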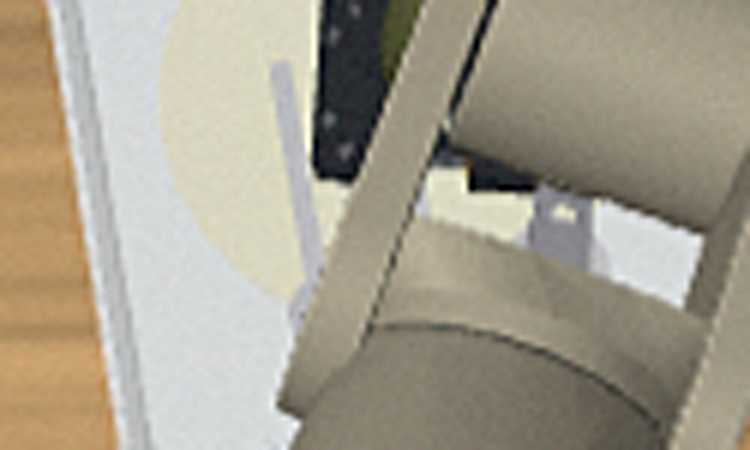

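>>> apply_moves(
  targets=[
    [0.1,0,1,0,-0.005,0,5],
    [0.2,0,2,0,-0.01,0,5],
    [0.2,0,3,0,-0.015,0,5],
    [0.2,0,3,0,-0.015,0,5],
  ],
)

```text
t: 9.1
ee_pos: [0.5121, -0.0675, 0.1696]
tcp_rot: [3.137, -0.138, 0.062]
force: [4.1, 0.3, -0.3]
gripper_width: 0.0156
```

>>> apply_moves(
  targets=[
    [0.1,0,1,0,-0.005,0,5],
    [0.1,0,2,0,-0.01,0,5],
    [0.2,0,3,0,-0.015,0,5],
    [0.2,0,3,0,-0.015,0,5],
  ],
)

```text
t: 9.43
ee_pos: [0.5125, -0.0675, 0.1666]
tcp_rot: [3.138, -0.138, 0.038]
force: [3.6, -0.3, -0.5]
gripper_width: 0.0156
```

>>> apply_moves(
  targets=[
    [0.1,0,1,0,-0.005,0,5],
    [0.1,0,2,0,-0.01,0,5],
    [0.1,0,3,0,-0.015,0,5],
    [0.1,0,3,0,-0.015,0,5],
  ],
)

```text
t: 9.77
ee_pos: [0.5126, -0.0675, 0.1636]
tcp_rot: [-3.138, 0.138, -0.015]
force: [3.7, -0.2, -0.4]
gripper_width: 0.0151
```

>>> apply_moves(
  targets=[
    [0,0,0.5,0,-0.003,0,5],
    [0.1,0,1,0,-0.005,0,5],
    [0.1,0,1,0,-0.005,0,5],
  ],
)

```text
t: 10.02
ee_pos: [0.5127, -0.0675, 0.1628]
tcp_rot: [-3.138, 0.138, -0.008]
force: [3.4, 0.3, 0.0]
gripper_width: 0.0156
```

Run:
```python
from h import *
np.set_printoptions(precision=4,suppress=True)
s=arm.get_state();print(s["ee_pos"],s["force"],s["wrist_torque"])
for n in ('scene','top'): 
    a=cams.capture(n);cv2.imwrite(f'pics/raw_{n}8.png',a)
    o=(190,200) if n=='top' else (190,80)
    cv2.imwrite(f'pics/{n}8.png',cv2.resize(a[o[1]:o[1]+75,o[0]:o[0]+125],None,fx=6,fy=6,interpolation=cv2.INTER_CUBIC))
```

```text
[ 0.5127 -0.0675  0.1628] [3.3523 0.3366 0.0441] [-0.0297 -0.6168  0.0421]
```

View pics/scene8.png

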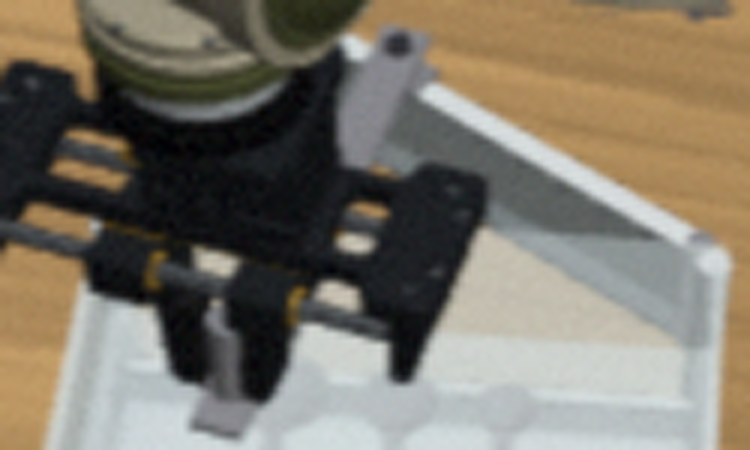

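View pics/top8.png

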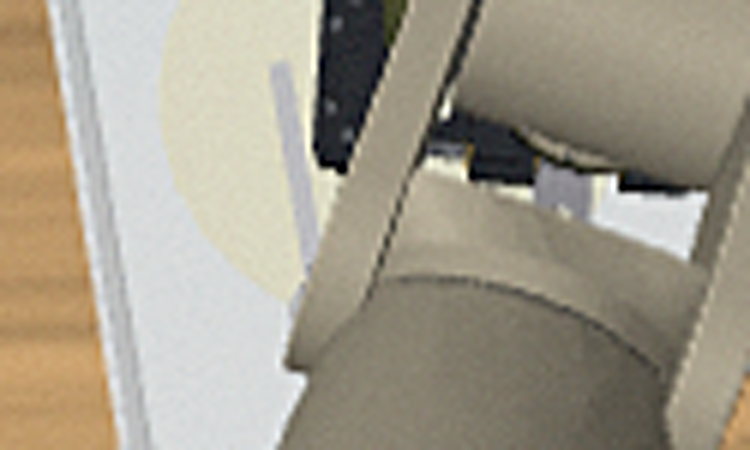

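>>> apply_moves(
  targets=[
    [0.3,0,0.5,0,-0.002,0,5],
    [0.6,0,1,0,-0.004,0,5],
    [0.9,0,1,0,-0.004,0,5],
    [0.9,0,1,0,-0.004,0,5],
  ],
)

```text
t: 10.45
ee_pos: [0.5137, -0.0676, 0.1619]
tcp_rot: [-3.138, 0.138, -0.002]
force: [4.3, -0.8, -0.0]
gripper_width: 0.0156
```

>>> apply_moves(
  targets=[
    [0.4,0,0,0,0,0,5],
    [0.4,0,0,0,0,0,5],
  ],
)

```text
t: 10.62
ee_pos: [0.5141, -0.0677, 0.1619]
tcp_rot: [-3.138, 0.138, -0.002]
force: [3.4, 0.2, -0.2]
gripper_width: 0.0154
```

>>> apply_moves(
  targets=[
    [0.4,0,0,0,0,0,5],
    [0.4,0,0,0,0,0,5],
    [0.8,0,0,0,0,0,5],
    [0.8,0,0,0,0,0,5],
  ],
)

```text
t: 10.95
ee_pos: [0.5148, -0.0677, 0.1619]
tcp_rot: [-3.138, 0.138, -0.002]
force: [4.1, -0.8, -0.5]
gripper_width: 0.0157
```

>>> apply_moves(
  targets=[
    [0.4,0,0,0,0,0,5],
    [0.4,0,0,0,0,0,5],
  ],
)

```text
t: 11.12
ee_pos: [0.5151, -0.0677, 0.1618]
tcp_rot: [-3.138, 0.138, -0.001]
force: [3.3, -0.7, 0.9]
gripper_width: 0.0153
```

>>> apply_moves(
  targets=[
    [0.4,0,0,0,0,0,5],
    [0.4,0,0,0,0,0,5],
  ],
)

```text
t: 11.28
ee_pos: [0.5152, -0.0677, 0.1617]
tcp_rot: [-3.138, 0.138, 0.0]
force: [1.1, -1.3, 0.3]
gripper_width: 0.0157
```

Run:
```python
from h import *
np.set_printoptions(precision=4,suppress=True)
s=arm.get_state();print(s["ee_pos"],s["force"],s["wrist_torque"])
print(fit(PEG))
```

```text
[ 0.5152 -0.0677  0.1617] [ 1.1319 -1.303   0.2593] [ 0.0034 -0.1641  0.0352]
(0.5666840332980247, array([ 0.3148, -0.0532]), np.float64(-0.06981053024734685), array([ 0.5143, -0.0671]))
```

>>> apply_moves(
  targets=[
    [0,0,0,0,0,0,20],
    [0,0,0,0,0,0,30],
    [0,0,0,0,0,0,40],
    [0,0,0,0,0,0,50],
    [0,0,0,0,0,0,60],
  ],
)

```text
t: 11.7
ee_pos: [0.5154, -0.0677, 0.1618]
tcp_rot: [-3.138, 0.138, -0.001]
force: [0.5, -0.3, -0.0]
gripper_width: 0.042
```

>>> apply_moves(
  targets=[
    [0,0,0,0,0,0,70],
    [0,0,0,0,0,0,70],
    [0,0,0,0,0,0,70],
  ],
)

```text
t: 11.95
ee_pos: [0.5156, -0.0678, 0.1619]
tcp_rot: [-3.138, 0.138, -0.002]
force: [-0.3, 0.0, -0.1]
gripper_width: 0.0608
```

Rise straight up clear of the post, then move off.

>>> apply_moves(
  targets=[
    [0,0,-15,0,0,0,70],
    [0,0,-35,0,0,0,70],
    [0,0,-65,0,0,0,70],
    [0,0,-95,0,0,0,70],
    [0,0,-120,0,0,0,70],
  ],
)

```text
t: 12.37
ee_pos: [0.5154, -0.0678, 0.2839]
tcp_rot: [-3.138, 0.138, -0.004]
force: [0.2, -0.6, -0.1]
gripper_width: 0.0618
```

>>> apply_moves(
  targets=[
    [-30,-20,0,0,0,0,70],
    [-60,-45,0,0,0,0,70],
    [-90,-75,0,0,0,0,70],
    [-110,-110,0,0,0,0,70],
    [-130,-145,0,0,0,0,70],
  ],
)

```text
t: 12.78
ee_pos: [0.3972, 0.0891, 0.2821]
tcp_rot: [-3.138, 0.141, -0.003]
force: [1.3, 0.6, 0.2]
gripper_width: 0.0616
```

>>> apply_moves(
  targets=[
    [0,-38,0,0,0,0,70],
    [0,-76,0,0,0,0,70],
    [0,-114,0,0,0,0,70],
    [0,-114,0,0,0,0,70],
    [0,-114,0,0,0,0,70],
  ],
)

```text
t: 13.2
ee_pos: [0.4083, 0.2029, 0.2817]
tcp_rot: [-3.138, 0.132, -0.001]
force: [-0.1, -0.6, 0.0]
gripper_width: 0.0619
```

Run:
```python
from h import *
for n in ('scene','top'): 
    a=cams.capture(n);cv2.imwrite(f'pics/raw_{n}9.png',a)
    o=(180,130) if n=='top' else (150,60)
    cv2.imwrite(f'pics/{n}9.png',cv2.resize(a[o[1]:o[1]+170,o[0]:o[0]+220],None,fx=3.5,fy=3.5,interpolation=cv2.INTER_CUBIC))
```

```text
(no output)
```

View pics/scene9.png

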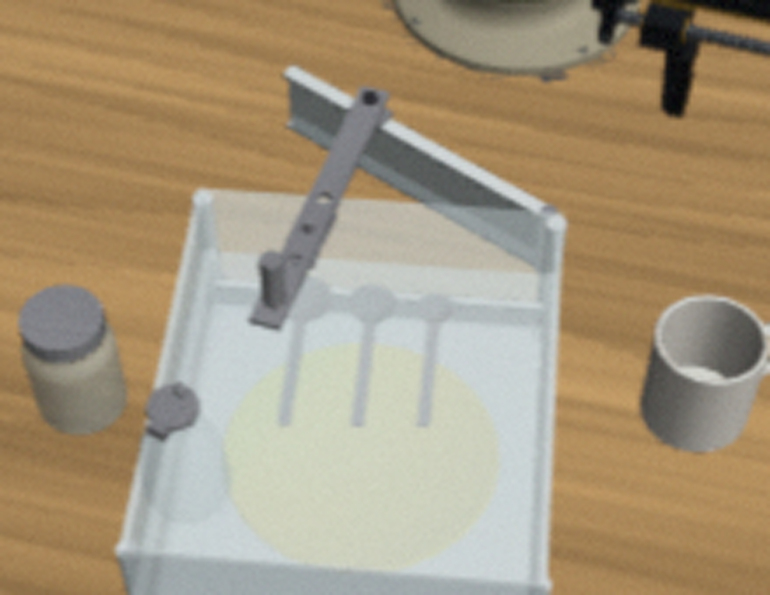

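View pics/top9.png

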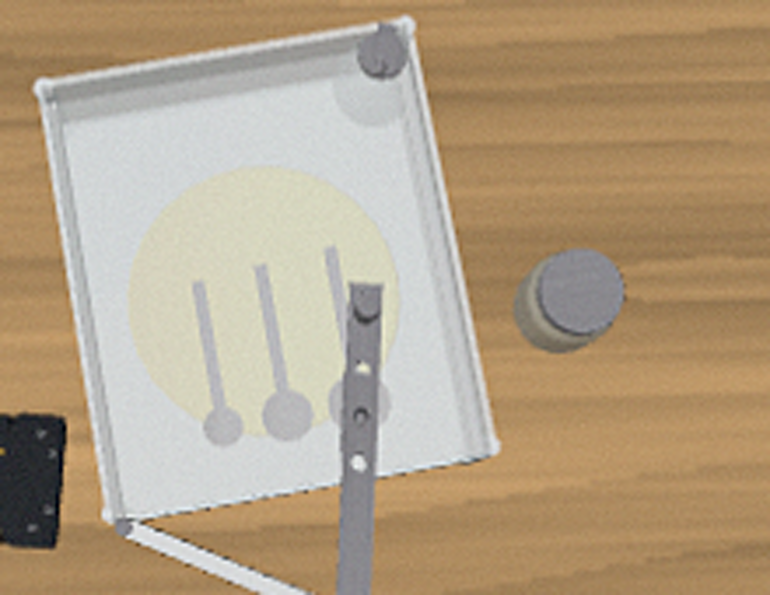

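Run:
```python
from h import *
np.set_printoptions(precision=4,suppress=True)
T=lambda p,z:ray('top',cr(p,3.5,(180,130)),z)[:2]
S=lambda p,z:ray('scene',cr(p,3.5,(150,60)),z)[:2]
pv=S((371,97),.144)+np.array([.001,-.001]);v=pv-H;g=np.arctan2(-(v@ex),-(v@ey));print("gate",g,np.linalg.norm(v))
print("hole mid",T((361,415),.143),"near",T((359,462),.143),"end",T((363,368),.143),"post top",T((366,305),.185),S((271,259),.185))
for n in('scene','top'):
    b=cams.capture(n).astype(int);print(n,np.abs(b-cv2.imread(f'pics/raw_{n}9.png')).mean())
```

```text
gate 0.5705108432597669 0.16050919962427523
hole mid [ 0.4479 -0.0636] near [ 0.4174 -0.0614] end [ 0.4786 -0.0659] post top [ 0.5146 -0.0662] [ 0.5148 -0.0666]
scene 2.2931722005208335
top 3.0178087022569446
```

```bash
python3 -c "
from rig import arm
print(arm.hand_in(), arm.get_state()['t'])"
```

```text
the job is handed in; nothing more can be done
the job is handed in; nothing more can be done
```

The stay's middle hole is over the peg and holds the gate open on its own. I released it, moved the gripper clear, and handed the job in at about 13.5 s of the 72 s allowed.

- **Method:** I took the stay by its grip post, drew the gate open to about 0.57 rad with the bar low, and raised the post about 28 mm. I then swung the bar over the peg, lined the hole up from the top camera, and lowered it in steps of about 1 mm.
- **Forces:** I felt no downward resistance on the way; the vertical force stayed within about 1 N, which is close to the sensor noise. The pull from the gate spring fell from about 4 N to 1 N once the peg took the load, and only then did I let go.

What the last pictures showed:
- **Hole:** The peg sits in the middle hole, with the near and end holes empty. The hole is about 3 mm from the slot's middle (limit 14 mm).
- **Gate:** It stands at about 0.57 rad, inside the 0.455–0.635 range.
- **Level:** Both cameras put the post top in the same place, within 0.5 mm, at the height it has when the bar lies flat.
- **Other objects:** The cruet, mug and jar look to be where they started. I judged this by eye and did not measure it.
- **At rest:** I compared two pairs of pictures to check that nothing was moving. They differed by 2–3 grey levels on average, which I took to be camera noise.

No check failed or disagreed by more than the 2 mm calibration error. The hand-in itself gave no verdict.

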